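Seat the press plate on the two pins of the board test fixture

TASK

Close the board test fixture: take the longer of the two aluminium press plates by its black handle, hold it level above the fixture so that its two holes stand over the two pins, and lower it gently until it lies flat and fully home with a pin through each hole. Let go only once it is down, and leave the shorter plate where it is.

Things in the scene. Friction and masses are not known exactly. Their poses are not given: they have to be found in the camera images.
- plate_grip (a point): Centre of the handle of the longer press plate: loose, aluminium, 210 x 90 x 8 mm, 0.3-0.5 kg, two 30 mm through holes 150 mm apart on its long centre line. Black handle block on its centre: 54 mm along x, 22 across y, 50 tall above the plate. The point is 33 mm above the plate's underside, 25 above its top face. x along its length, y across, z up; the same either way round.
- fixture_seat (a point): Centre, at seat height, of the fixed test fixture: grey block 240 x 120 mm with two flat white ledges (the seat, 40 mm above the table) and a green board between. Two steel pins 150 mm apart on its long centre line, this point midway; each rises 42 mm above the seat: 14 straight (16 mm diameter), then 28 tapering to 4. x from pin to pin, z up; the same either way round. A plate fully home lies on the ledges.
- short_plate_grip (a point): Centre of the handle of the shorter press plate, for another fixture; it stays where it lies. Same material, width, thickness and handle as the longer, but 160 mm long with its 30 mm holes 100 mm apart. The point is 33 mm above its underside; x along its length, y across, z up.
Things that resemble listed ones, but are neither listed nor needed, are in the scene too. Leave any pink or purple look-alike of the part that bears plate_grip alone.

How it is judged:
By the outcome, as a careful person would: the job done as asked, in the order asked, and still so for the second after the job is handed in, with the robot touching nothing.
It also fails if it takes over 43 s, if anything falls off the work surface, if the arm or the gripper's body presses on something with over 40 N, if the wrist force passes 120 N, or if a joint passes its speed limit or range.

ROBOT

A 6-joint arm with a two-finger parallel gripper is mounted at the origin on the work surface. World frame = base frame: x ahead of the robot, y to its left, z up, the work surface at z = 0. Lengths are in m, angles in rad, forces in N, time in s.
With the tool pointing down it reaches from about 0.375 to 0.9 m from the base axis. Payload 3.1 kg.
Tool frame: the origin (TCP) lies at the centre of the arm's flange, where the gripper is bolted on; the fingertips stand 182 mm ahead of it and the grasp point (between the pads) lies 164 mm ahead of it; z points along the fingers, y is the line along which they close (so a half turn about z gives the same grasp; the last joint's range is limited). The gripper opens to 87 mm and grips with 3 to 60 N. Pads are 19 mm wide; open, the fingers measure 117 mm over their backs; the gripper's body (75 mm by 190 mm) begins 51 mm behind the grasp point.
Start: joints at [1.042, 0.527, 1.433, -0, 1.181, -0.178], TCP at [0.214, 0.587, 0.405] pointing down, gripper open.
Joint ranges: [-3.08, 3.08], [-0.75, 2.2], [0.22, 2.44], [-1.43, 4.57], [0, 2.65], [-2.85, 2.85]. Speed limits (rad/s): [2.79, 2.79, 3.14, 3.14, 3.14, 3.14].

INTERFACE

Orientations are given as a unit quaternion [x, y, z, w].
In Python, from rig import * gives the robot as it stands.
- The arm moves only by the tool move_arm, never from a script. Its argument "commands" is a list that holds one entry, the list of rows, each a list of 6 numbers: the shift along the tool's x, y, z in units of 40 mm (1.0 is 40 mm), then the turn, a rotation vector about the tool's x, y, z in rad. A call has 1 to 12 rows; each row is the pose to reach, as a shift and turn from the pose commanded when the call began, along the tool's axes at that moment; what a row does not reach only later rows make up. A row lasts 1/8 s, in which the tool goes at most 62.5 mm and 10.7 degrees, less where a joint would pass 70% of its speed; a pose out of reach is approached as far as the arm can. A call with a gripper value outside its range is refused whole. "claw" is the closure, from -1 (fully open) to 1 (shut), so that 0 is half open, set as the call begins (left out, the last holds). The fingers move at their own pace and stop on an object; "squeeze" is the grip in N (left out, the last holds). Time passes only in rows, so rows that repeat a pose let the fingers close. It gives the time, the measured TCP pose, the force, the opening and the grip force at its end, in the units of the state.
- get_obs(): the state, without advancing time (a new reading comes with each control period).
- camera(name): name is "scene" or "top" or "wrist"; returns a dict with "pixels" (420x560x3 uint8, blue, green, red), "range_z" (420x560 float32, m along the optical axis (not along the pixel's ray), 0 where there is no reading), "camera_matrix" (3x3 intrinsics, pixels), "extrinsics" (4x4, takes a point from world to camera coordinates). Camera axes: x right, y up, looking along -z (the intrinsics and any distortion apply to the point x, -y, -z); pixel columns grow to the right and rows downward; lengths in m; the calibration is good to about 2 mm. The wrist camera is an equidistant fisheye: a pixel r from the principal point sees the ray r / f radians off the axis. A picture is of the moment at which its call begins.
- hand_in(): hands the job in; it is judged then, once.
The state is a dict: "time": time; "q": joint angles; "joint_velocities": joint speeds; "joint_torque": joint torques, N m; "position": TCP position; "tool_rot": TCP orientation; "ft_force": force on the tool from outside, world axes, zero at the start; "moment": the same for the moment, N m; "grip_width": finger opening in m; "grip_force": force on a finger pad.
Only numpy, scipy, OpenCV 4.12 (cv2) and the standard library are available. Lean on these libraries where they do the work, as an engineer would, in place of code of your own. Each camera call takes 0.05 s, during which the arm holds its last target. There are 200 camera calls.

## Working session

There is one attempt and no reset: what is moved stays moved. The work goes in short steps, Python scripts to look and compute and a tool call to move; the robot and the scene stay as the last step left them, time stands still between calls to the robot, and variables do not carry over. Pictures are saved under pics/ and viewed, at most 10 in all, crops included, and the job is handed in when it is done.

Besides the shell and the picture viewer there is one more tool, called as a command line: name --argument value ..., lists and objects as JSON in quotes. move_arm: Moves the arm, as the interface text tells. Its arguments: {"type":"object","properties":{"commands":{"type":"array","items":{"type":"array","items":{"type":"array","items":{"type":"number"}}}},"claw":{"type":"number"},"squeeze":{"type":"number"}},"required":["commands"]}

```bash
mkdir -p pics; cat > h.py <<'E'
from rig import *
import numpy as np, cv2, pickle
def snap(n,f):
    c=camera(n); cv2.imwrite(f'pics/{f}.png',c['pixels']); pickle.dump(c,open(f'{f}.pkl','wb')); return c
def load(f): return pickle.load(open(f'{f}.pkl','rb'))
def toworld(c,u,v,z=None,fish=False):
    K=c['camera_matrix'];E=c['extrinsics'];R=E[:3,:3];t=E[:3,3]
    x=(u-K[0,2])/K[0,0];y=(v-K[1,2])/K[1,1]
    if fish:
        r=np.hypot(x,y); s=np.sin(r)/max(r,1e-9); d=np.array([x*s,-y*s,-np.cos(r)])
    else: d=np.array([x,-y,-1.])
    o=-R.T@t; w=R.T@d
    if z is None:
        zz=c['range_z'][int(v),int(u)]; return o+w*zz/(-d[2])
    return o+w*(z-o[2])/w[2]
E
python3 - <<'E'
from h import *
for n in('top','scene'):
    c=snap(n,n+'0'); print(n,c['camera_matrix'].round(1).tolist(),c['extrinsics'].round(3).tolist(), [k for k in c])
o=get_obs();print(o)
E
```

```text
top [[405.7, 0.0, 288.0], [0.0, 405.7, 209.6], [0.0, 0.0, 1.0]] [[0.0, -1.0, 0.025, 0.076], [0.998, 0.002, 0.066, -0.407], [-0.066, 0.025, 0.998, -0.955], [0.0, 0.0, 0.0, 1.0]] ['pixels', 'range_z', 'camera_matrix', 'extrinsics']
scene [[415.7, 0.0, 279.5], [0.0, 415.7, 212.3], [0.0, 0.0, 1.0]] [[-0.023, 1.0, 0.01, -0.067], [-0.816, -0.025, 0.577, 0.289], [0.577, 0.005, 0.817, -1.193], [0.0, 0.0, 0.0, 1.0]] ['pixels', 'range_z', 'camera_matrix', 'extrinsics']
{'time': 0.1, 'q': array([ 1.04250640e+00,  5.28385393e-01,  1.43379743e+00, -1.73015865e-05,
        1.18141267e+00, -1.78508603e-01]), 'joint_velocities': array([ 4.83480957e-06, -4.37618442e-03, -3.51757390e-03, -1.25522190e-03,
       -7.49989385e-04, -9.40287499e-04]), 'joint_torque': array([-4.32365305e-04, -4.40987849e+01, -1.77150232e+01,  6.34769560e-02,
        5.33719675e-02, -5.25400310e-05]), 'position': array([0.21399913, 0.58688331, 0.40385424]), 'tool_rot': array([ 1.73997140e-01,  9.84745649e-01, -9.42302825e-04, -3.39074971e-04]), 'ft_force': array([-0.2887385 ,  0.35680084,  0.23128403]), 'moment': array([0.06448638, 0.00256142, 0.00218744]), 'grip_force': 0.0, 'grip_width': 0.086858831599912}
```

View pics/top0.png

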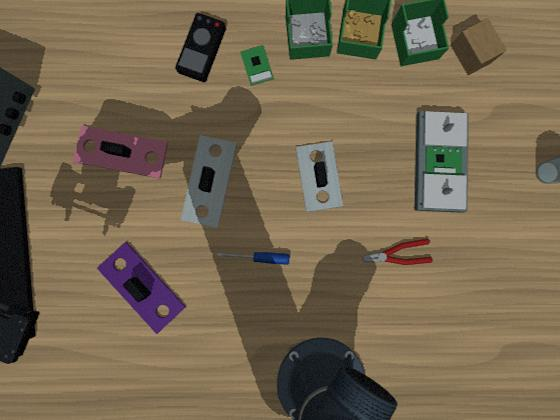

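View pics/scene0.png

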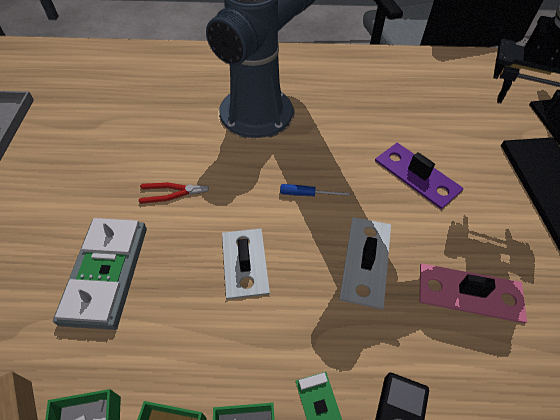

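Top view: the longer grey plate is at (209,181), with holes near (215,151) and (202,212). The short plate is at (320,175). The fixture is at (442,160), with pins near (447,127) and (446,192).

```bash
cat > m.py <<'E'
from h import *
def cloud(c):
    K=c['camera_matrix'];E=c['extrinsics'];R=E[:3,:3];t=E[:3,3]
    v,u=np.mgrid[:420,:560]; d=c['range_z']
    p=np.stack([(u-K[0,2])/K[0,0]*d,-(v-K[1,2])/K[1,1]*d,-d],-1)
    return (p-t)@R
c=load('top0'); P=cloud(c); Z=P[...,2]
def rep(name,box,z0,z1):
    x0,y0,x1,y1=box; s=np.zeros(Z.shape,bool); s[y0:y1,x0:x1]=1
    m=s&(Z>z0)&(Z<z1)
    n,l,st,_=cv2.connectedComponentsWithStats(m.astype(np.uint8)); 
    for k in range(1,n):
        if st[k,4]<25: continue
        q=P[l==k]; r=cv2.minAreaRect(q[:,:2].astype(np.float32))
        print(name,st[k,4],'med',np.median(q,0).round(4),'rect',np.round(r[0],4),np.round(r[1],4),round(r[2],1))
rep('table',(225,100,280,230),-.1,.1)
rep('long',(170,120,245,240),.004,.1); rep('long handle',(170,120,245,240),.05,.1)
rep('short',(290,130,350,220),.004,.1); rep('short handle',(290,130,350,220),.05,.1)
rep('fix',(405,95,480,220),.01,.1); rep('ledge',(405,95,480,220),.034,.046); rep('pins',(405,95,480,220),.05,.1)
for nm,a in(('holes',[(215,151),(202,212)]),):
    w=[toworld(c,*p,.004) for p in a]; print(nm,w,np.mean(w,0),np.linalg.norm(w[0]-w[1]))
E
python3 m.py
```

```text
table 7125 med [ 0.5168  0.1635 -0.0011] rect [0.5196 0.1641] [0.3181 0.1325] 0.1
long 2871 med [0.4732 0.2639 0.007 ] rect [0.4776 0.2662] [0.0907 0.2121] 78.4
long handle 234 med [0.4756 0.266  0.0563] rect [0.4765 0.2666] [0.0228 0.0539] 78.1
short 2107 med [0.4865 0.0035 0.0072] rect [4.892e-01 1.000e-04] [0.1606 0.0901] 8.9
short handle 223 med [0.4881 0.0014 0.0565] rect [4.888e-01 1.000e-04] [0.0538 0.0218] 8.8
fix 5094 med [ 0.5219 -0.2873  0.0372] rect [ 0.5238 -0.2944] [0.1211 0.2394] 87.7
ledge 1371 med [ 0.5977 -0.2951  0.0391] rect [ 0.5992 -0.2983] [0.1025 0.0818] 87.7
ledge 84 med [ 0.4999 -0.2945  0.0366] rect [ 0.4999 -0.2939] [0.0481 0.0098] 89.3
ledge 1421 med [ 0.4488 -0.29    0.0392] rect [ 0.4506 -0.2922] [0.102  0.0831] 87.9
pins 50 med [ 0.597  -0.2951  0.0647] rect [ 0.5972 -0.2958] [0.0135 0.0097] 47.6
pins 45 med [ 0.4481 -0.2879  0.064 ] rect [ 0.4479 -0.2888] [0.0128 0.0091] 33.0
holes [array([0.54890857, 0.25264074, 0.004     ]), array([0.40109978, 0.28178724, 0.004     ])] [0.47500418 0.26721399 0.004     ] 0.1506550958898748
```

```bash
cat >> h.py <<'E'
from scipy.spatial.transform import Rotation as Ro
def go(x,y,z,yaw):
    "shift (units of 40 mm) and turn from current pose to TCP x,y,z, tool down, tool y at yaw deg"
    o=get_obs(); R=Ro.from_quat(o['tool_rot']); a=np.radians(yaw); ty=np.array([np.cos(a),np.sin(a),0]); tz=np.array([0,0,-1.])
    T=Ro.from_matrix(np.stack([np.cross(ty,tz),ty,tz],1))
    print((R.inv().apply(np.array([x,y,z])-o['position'])/.04).round(2),(R.inv()*T).as_rotvec().round(3))
E
python3 -c "
from h import *
go(.4765,.2665,.30,78.3)"
```

```text
[-8.91 -5.27  2.6 ] [-0.002 -0.    -0.146]
```

move_arm --commands '[[[-0.6, -0.35, 0.15, 0, 0, -0.01], [-1.6, -0.95, 0.5, 0, 0, -0.03], [-2.8, -1.65, 0.8, 0, 0, -0.05], [-4.0, -2.35, 1.2, 0, 0, -0.07], [-5.2, -3.05, 1.5, 0, 0, -0.085], [-6.4, -3.8, 1.9, 0, 0, -0.105], [-7.5, -4.45, 2.2, 0, 0, -0.125], [-8.3, -4.95, 2.4, 0, 0, -0.14], [-8.75, -5.2, 2.55, 0, 0, -0.146], [-8.91, -5.27, 2.6, 0, 0, -0.146], [-8.91, -5.27, 2.6, 0, 0, -0.146]]]' --claw -1

```text
time: 1.48
position: [0.4767, 0.267, 0.3005]
tool_rot: [0.102, 0.995, -0.0, -0.0]
ft_force: [-0.2, -0.1, 0.0]
grip_width: 0.0871
grip_force: 0.0
```

```bash
python3 - <<'E'
from h import *
c=snap('wrist','w1'); print(c['camera_matrix'].round(1).tolist(),c['extrinsics'].round(3).tolist())
o=get_obs();print(o['time'],o['position'],o['q'],o['ft_force'])
go(.4765,.2665,.199,78.3)
E
```

```text
[[325.2, 0.0, 276.6], [0.0, 325.2, 216.5], [0.0, 0.0, 1.0]] [[0.203, 0.979, -0.0, -0.358], [-0.941, 0.195, -0.276, 0.401], [-0.27, 0.056, 0.961, -0.177], [0.0, 0.0, 0.0, 1.0]]
1.525 [0.47628101 0.26740723 0.30070905] [ 3.06880419e-01  5.70236705e-01  1.72573295e+00  3.91841993e-04
  8.46231122e-01 -1.06061520e+00] [ 0.56834933  0.24832637 -0.30954545]
[-0.01 -0.02  2.54] [-0.    -0.001  0.001]
```

View pics/w1.png

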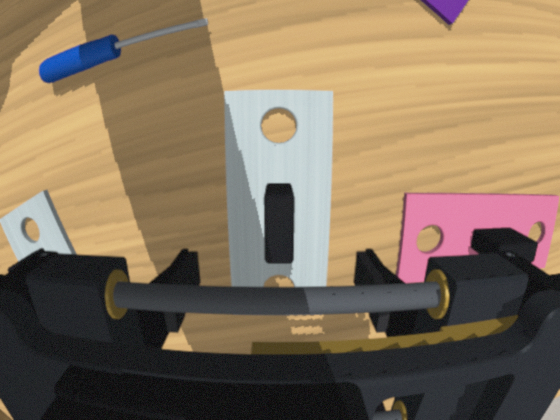

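The wrist view shows the handle, centred near (279,223), midway between the fingers at (190,270) and (365,270) and aligned with them. I'll descend and grip.

move_arm --commands '[[[0, 0, 0.4, 0, 0, 0], [0, 0, 1.0, 0, 0, 0], [0, 0, 1.6, 0, 0, 0], [0, 0, 2.1, 0, 0, 0], [0, 0, 2.4, 0, 0, 0], [0, 0, 2.54, 0, 0, 0], [0, 0, 2.54, 0, 0, 0]]]'

```text
time: 2.4
position: [0.4766, 0.2672, 0.199]
tool_rot: [0.102, 0.995, -0.0, -0.0]
ft_force: [-0.0, 1.0, -0.1]
grip_width: 0.0869
grip_force: 0.0
```

move_arm --commands '[[[0, 0, 0, 0, 0, 0], [0, 0, 0, 0, 0, 0], [0, 0, 0, 0, 0, 0], [0, 0, 0, 0, 0, 0], [0, 0, 0, 0, 0, 0], [0, 0, 0, 0, 0, 0], [0, 0, 0, 0, 0, 0], [0, 0, 0, 0, 0, 0]]]' --claw 1 --squeeze 45

```text
time: 3.4
position: [0.4768, 0.2671, 0.1991]
tool_rot: [0.102, 0.995, 0.0, 0.0]
ft_force: [0.3, 1.4, 0.4]
grip_width: 0.022
grip_force: 45.0
```

Gripped at 22 mm. Lift to z≈0.34.

move_arm --commands '[[[0, 0, -0.2, 0, 0, 0], [0, 0, -0.6, 0, 0, 0], [0, 0, -1.2, 0, 0, 0], [0, 0, -1.9, 0, 0, 0], [0, 0, -2.6, 0, 0, 0], [0, 0, -3.1, 0, 0, 0], [0, 0, -3.4, 0, 0, 0], [0, 0, -3.5, 0, 0, 0], [0, 0, -3.5, 0, 0, 0]]]'

```text
time: 4.53
position: [0.4764, 0.2669, 0.3389]
tool_rot: [0.102, 0.995, -0.0, -0.0]
ft_force: [0.0, 0.1, -5.1]
grip_width: 0.0216
grip_force: 45.0
```

```bash
python3 - <<'E'
from h import *
o=get_obs();print(o['time'],o['position'],o['ft_force'],o['moment'],o['grip_width'])
go(.5228,-.2925,.34,87.5)
E
```

```text
4.525 [0.47644915 0.26687014 0.33893536] [ 0.01734325  0.10487385 -5.08719667] [-0.00989733  0.07624744 -0.01628637] 0.021625616760899757
[ -3.97 -13.46  -0.02] [-0.    -0.001 -0.16 ]
```

move_arm --commands '[[[-0.1, -0.3, 0, 0, 0, -0.005], [-0.3, -0.9, 0, 0, 0, -0.01], [-0.55, -1.9, 0, 0, 0, -0.02], [-0.9, -3.1, 0, 0, 0, -0.04], [-1.3, -4.4, 0, 0, 0, -0.055], [-1.7, -5.7, 0, 0, 0, -0.07], [-2.05, -7.0, 0, 0, 0, -0.085], [-2.45, -8.3, 0, 0, 0, -0.1], [-2.85, -9.6, 0, 0, 0, -0.115], [-3.2, -10.8, 0, 0, 0, -0.13], [-3.5, -11.8, 0, 0, 0, -0.14], [-3.75, -12.6, 0, 0, 0, -0.15]]]'

```text
time: 6.02
position: [0.5208, -0.2596, 0.3381]
tool_rot: [0.028, 1.0, 0.0, -0.001]
ft_force: [0.7, -0.2, -4.0]
grip_width: 0.0217
grip_force: 45.0
```

```bash
python3 - <<'E'
from h import *
o=get_obs();print(o['time'],o['position'],o['q'])
go(.5228,-.2925,.34,87.5)
E
```

```text
6.025 [ 0.52081234 -0.25959732  0.33810007] [-6.54229226e-01  5.54345513e-01  1.60662378e+00 -5.43638703e-04
  9.82320270e-01 -2.16967358e+00]
[-0.09 -0.82 -0.05] [ 0.001 -0.002 -0.011]
```

move_arm --commands '[[[-0.05, -0.45, 0, 0, 0, -0.006], [-0.08, -0.72, 0, 0, 0, -0.01], [-0.09, -0.82, -0.05, 0, -0.002, -0.011], [-0.09, -0.82, -0.05, 0, -0.002, -0.011], [-0.09, -0.82, -0.05, 0, -0.002, -0.011]]]'

```text
time: 6.65
position: [0.5234, -0.2888, 0.3412]
tool_rot: [0.021, 1.0, 0.0, 0.001]
ft_force: [0.3, -0.5, -4.3]
grip_width: 0.0218
grip_force: 45.0
```

```bash
python3 - <<'E'
from h import *
a=snap('wrist','w2');b=snap('top','t2');s=snap('scene','s2')
cv2.imwrite('pics/c2.png',np.hstack([cv2.resize(a['pixels'],(400,300)),cv2.resize(b['pixels'][60:260,380:560],(270,300)) ]))
cv2.imwrite('pics/s2.png',cv2.resize(s['pixels'][130:370,0:250],None,fx=2.4,fy=2.4))
o=get_obs();print(o['time'],o['position'],o['ft_force'],o['moment'],o['grip_width'])
E
```

```text
6.8 [ 0.52351979 -0.28919774  0.34123014] [ 0.16671987 -0.17853764 -3.59107442] [ 0.03900829  0.00966455 -0.00388396] 0.021423422257650433
```

View pics/c2.png

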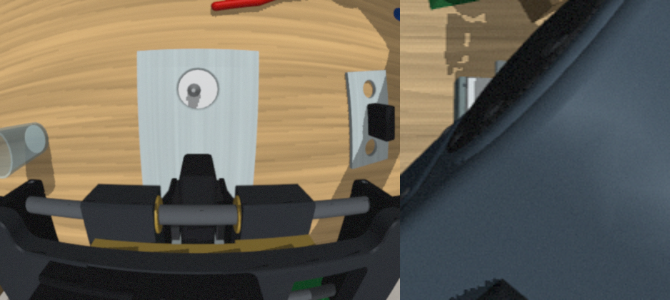

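View pics/s2.png

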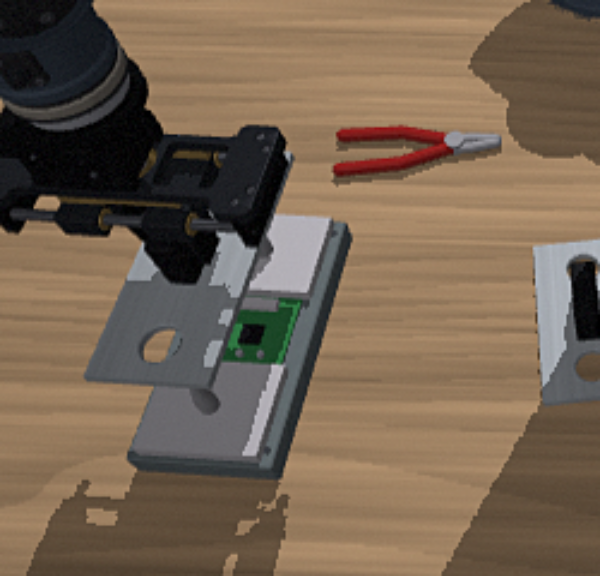

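The wrist view shows the near hole at about (197,89) in the crop, with the pin tip inside it at about (194,90). The scene view shows the plate level, with a pin under the far hole. I'll measure the hole and pin positions.

```bash
python3 - <<'E'
from h import *
c=load('w2'); im=c['pixels']; g=cv2.cvtColor(im,cv2.COLOR_BGR2GRAY)
# hole: white-ish, less blue than plate; use depth step
d=c['range_z'][90:165,235:320]; 
pl=np.median(c['range_z'][80:95,220:330]); m=(d>pl+.03).astype(np.uint8); print('plate range',pl,d.min(),d.max())
cs,_=cv2.findContours((d>pl+.02).astype(np.uint8),cv2.RETR_EXTERNAL,cv2.CHAIN_APPROX_NONE)
k=max(cs,key=cv2.contourArea); e=cv2.fitEllipse(k); h=np.array(e[0])+[235,90]; print('hole px',h,e[1])
W=toworld(c,*h,.152,True); print('hole',W)
P=toworld(c,275,125,.152,True)
sub=d.copy(); mask=np.zeros_like(m); cv2.drawContours(mask,[k],-1,1,-1)
# heights inside the hole
K=c['camera_matrix'];E=c['extrinsics'];R=E[:3,:3];t=E[:3,3];o=-R.T@t
pts=[]
for v,u in zip(*np.nonzero(mask)):
    q=toworld(c,u+235,v+90,None,True)
    pts.append([*q,u+235,v+90])
pts=np.array(pts); q=pts[(pts[:,2]>.055)&(pts[:,2]<.1)]; print('pin',len(q),q[:,:3].mean(0), q[q[:,2].argmax()]); print('hist',np.percentile(pts[:,2],[5,50,95,100]))
cv2.imwrite('pics/c3.png',cv2.resize(im[80:170,220:340],None,fx=5,fy=5,interpolation=cv2.INTER_NEAREST))
E
```

```text
plate range 0.15873206 0.0 0.27746373
hole px [276.61013794 124.4544754 ] (52.974246978759766, 53.7955436706543)
hole [ 0.44689761 -0.285796    0.152     ]
pin 277 [ 0.44772627 -0.29020687  0.06829717] [ 4.46322570e-01 -2.89785409e-01  8.32381335e-02  2.71000000e+02
  1.24000000e+02]
hist [0.03923394 0.04052094 0.07063964 0.32144395]
```

View pics/c3.png

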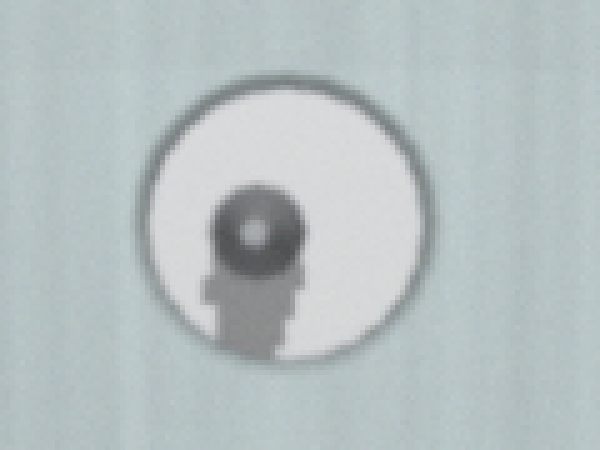

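The zoom shows the pin tip at about (271,126) against the hole centre at (276.6,124.5), so the plate is 4 mm off in y. I'll correct that and descend to just above the pin tips.

```bash
python3 -c "
from h import *
go(.5233,-.2931,.289,87.4)"
```

```text
[ 0.   -0.1   1.31] [0.    0.002 0.004]
```

move_arm --commands '[[[0, -0.05, 0.1, 0, 0.002, 0.004], [0, -0.1, 0.35, 0, 0.002, 0.004], [0, -0.1, 0.7, 0, 0.002, 0.004], [0, -0.1, 1.0, 0, 0.002, 0.004], [0, -0.1, 1.2, 0, 0.002, 0.004], [0, -0.1, 1.31, 0, 0.002, 0.004], [0, -0.1, 1.31, 0, 0.002, 0.004], [0, -0.1, 1.31, 0, 0.002, 0.004]]]'

```text
time: 7.8
position: [0.5236, -0.294, 0.2892]
tool_rot: [0.023, 1.0, -0.0, 0.0]
ft_force: [-0.1, -1.0, -4.3]
grip_width: 0.0216
grip_force: 45.0
```

```bash
python3 - <<'E'
from h import *
a=snap('wrist','w3');s=snap('scene','s3')
x=cv2.resize(a['pixels'][80:170,220:340],(400,300)); y=cv2.resize(s['pixels'][200:350,40:190],(400,400))
cv2.imwrite('pics/c4.png',np.hstack([cv2.copyMakeBorder(x,0,100,0,0,0),y]))
o=get_obs();print(o['time'],o['position'],o['tool_rot'].round(4),o['ft_force'],o['moment'])
go(.5233,-.2931,.237,87.4)
E
```

```text
7.9 [ 0.52352464 -0.2940091   0.28925401] [ 2.340e-02  9.997e-01 -3.000e-04  4.000e-04] [ 0.01214998  0.83891072 -4.20565988] [ 0.04166567  0.03978599 -0.02380324]
[0.01 0.02 1.31] [-0.001  0.001 -0.001]
```

View pics/c4.png

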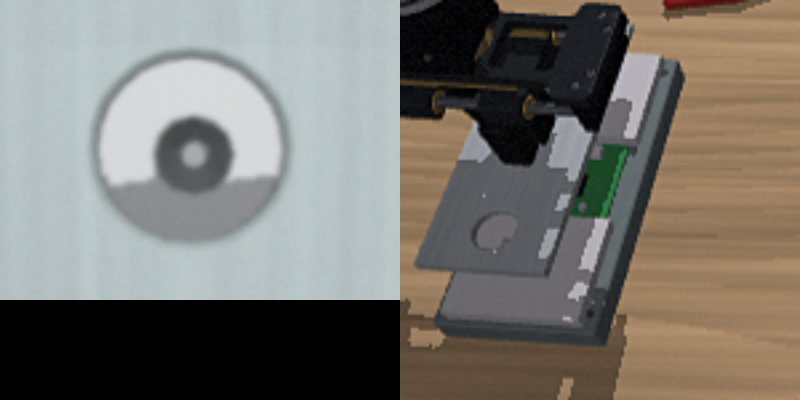

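The near pin tip at (194,153) is well centred in its hole at (190,145), and the plate looks aligned with the fixture in the scene view. I'll lower it slowly.

move_arm --commands '[[[0, 0, 0.1, 0, 0, 0], [0, 0, 0.2, 0, 0, 0], [0, 0, 0.3, 0, 0, 0], [0, 0, 0.4, 0, 0, 0], [0, 0, 0.5, 0, 0, 0], [0, 0, 0.6, 0, 0, 0], [0, 0, 0.6, 0, 0, 0]]]'

```text
time: 8.78
position: [0.5233, -0.2938, 0.2643]
tool_rot: [0.023, 1.0, 0.0, -0.0]
ft_force: [0.1, -0.4, -3.6]
grip_width: 0.022
grip_force: 45.0
```

move_arm --commands '[[[0, 0, 0.1, 0, 0, 0], [0, 0, 0.2, 0, 0, 0], [0, 0, 0.3, 0, 0, 0], [0, 0, 0.4, 0, 0, 0], [0, 0, 0.5, 0, 0, 0], [0, 0, 0.55, 0, 0, 0], [0, 0, 0.55, 0, 0, 0]]]'

```text
time: 9.65
position: [0.5234, -0.2939, 0.2426]
tool_rot: [0.023, 1.0, 0.0, -0.0]
ft_force: [-0.2, 0.3, -4.2]
grip_width: 0.0219
grip_force: 45.0
```

No contact, and the plate is on the straight part of the pins. Last few mm.

move_arm --commands '[[[0, 0, 0.03, 0, 0, 0], [0, 0, 0.05, 0, 0, 0], [0, 0, 0.07, 0, 0, 0], [0, 0, 0.09, 0, 0, 0], [0, 0, 0.09, 0, 0, 0]]]'

```text
time: 10.28
position: [0.5234, -0.2939, 0.2392]
tool_rot: [0.023, 1.0, -0.0, 0.0]
ft_force: [-0.1, 0.5, -4.0]
grip_width: 0.0218
grip_force: 45.0
```

move_arm --commands '[[[0, 0, 0.015, 0, 0, 0], [0, 0, 0.03, 0, 0, 0], [0, 0, 0.03, 0, 0, 0]]]'

```text
time: 10.65
position: [0.5234, -0.2939, 0.2391]
tool_rot: [0.023, 1.0, -0.0, 0.0]
ft_force: [-2.5, 1.6, 5.3]
grip_width: 0.0214
grip_force: 45.0
```

Contact at z=0.239, the expected seat height. Release, then rise.

move_arm --commands '[[[0, 0, 0, 0, 0, 0], [0, 0, 0, 0, 0, 0], [0, 0, 0, 0, 0, 0], [0, 0, 0, 0, 0, 0], [0, 0, 0, 0, 0, 0], [0, 0, 0, 0, 0, 0]]]' --claw -1

```text
time: 11.4
position: [0.5234, -0.2939, 0.2379]
tool_rot: [0.023, 1.0, 0.0, -0.0]
ft_force: [0.0, -0.3, -0.5]
grip_width: 0.0735
grip_force: 0.0
```

move_arm --commands '[[[0, 0, -0.2, 0, 0, 0], [0, 0, -0.6, 0, 0, 0], [0, 0, -1.2, 0, 0, 0], [0, 0, -2.0, 0, 0, 0], [0, 0, -2.8, 0, 0, 0], [-0.5, 1, -3.2, 0, 0, 0], [-1, 2.2, -3.5, 0, 0, 0], [-1, 3.4, -3.6, 0, 0, 0], [-1, 4.4, -3.6, 0, 0, 0], [-1, 5.2, -3.6, 0, 0, 0], [-1, 5.5, -3.6, 0, 0, 0], [-1, 5.5, -3.6, 0, 0, 0]]]'

```text
time: 12.9
position: [0.5737, -0.0758, 0.3827]
tool_rot: [0.023, 1.0, -0.0, 0.001]
ft_force: [0.1, 0.2, -1.2]
grip_width: 0.0872
grip_force: 0.0
```

```bash
python3 - <<'E'
from h import *
c=snap('top','top0'); s=snap('scene','s4')
cv2.imwrite('pics/c5.png',np.hstack([cv2.resize(c['pixels'][80:230,390:510],(320,400)),cv2.resize(s['pixels'][200:350,40:190],(400,400))]))
exec(open('m.py').read().split("rep('table'")[0])
rep('fix>.044',(395,85,490,230),.044,.2); rep('handle',(395,85,490,230),.085,.2); rep('pins',(395,85,490,230),.053,.085)
m=(Z>.043)&(Z<.053);m[:,:395]=0;m[:,490:]=0;m[:85]=0;m[230:]=0;q=P[m];A=np.c_[q[:,:2]-q[:,:2].mean(0),np.ones(len(q))];print('plane tilt,height',np.linalg.lstsq(A,q[:,2],rcond=None)[0])
print(get_obs()['time'],get_obs()['ft_force'])
E
```

```text
plane tilt,height [0. 0. 0.]
13.0 [ 0.47997707 -0.20709792  0.14817429]<stdin>:6: RuntimeWarning: Mean of empty slice.
  ret = um.true_divide(
```

View pics/c5.png

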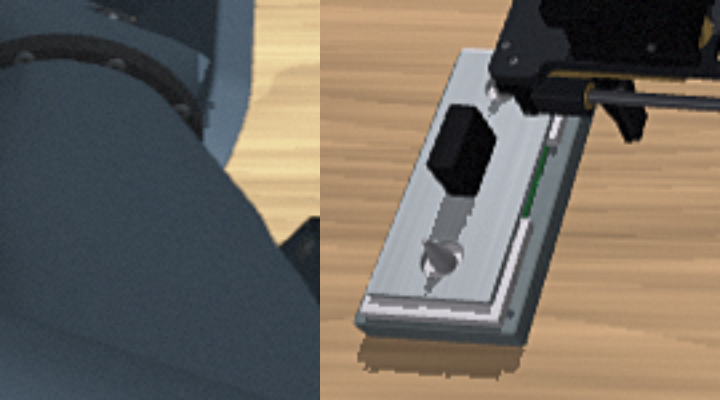

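The scene view shows the plate on the fixture, with pins through the holes at about (440,257) and (495,95). I'll check flatness from the scene depth, then hand in if it is good.

```bash
python3 - <<'E'
from h import *
exec(open('m.py').read().split("c=load")[0].replace('from h import *',''))
P=cloud(load('s4')); q=P.reshape(-1,3)
m=(abs(q[:,0]-.523)<.1)&(abs(q[:,1]+.294)<.04)&(q[:,2]>.036)&(q[:,2]<.062);q=q[m]
for _ in range(3):
    A=np.c_[q[:,:2]-[.523,-.294],np.ones(len(q))]; k=np.linalg.lstsq(A,q[:,2],rcond=None)[0]; r=abs(q[:,2]-A@k); q=q[r<.003]
print(k,len(q),get_obs()['ft_force'])
if abs(k[0])<.02 and abs(k[1])<.04 and abs(k[2]-.048)<.003: print(hand_in())
E
```

```text
[ 0.00049982 -0.00162757  0.04882361] 2158 [ 0.47997707 -0.20709792  0.14817429]
the job is handed in; nothing more can be done
None
```

The longer press plate is flat and fully home on the fixture with a pin through each hole; it was let go only once down, the shorter plate was left where it lay, and the job was handed in at about 13 s.

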